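# Set the polishing supplies on their outline pads

### The job

Set out the polishing bench: put the longer compound bar, the shorter compound bar, the pipe ring and the hexagonal nut each onto the plywood pad whose dark outline matches it in shape and size. Each must lie flat and centred on its outline, the bars lined up with theirs, and everything let go. Do not shift the rough stone that stands among them.

Things in the scene. Friction and masses are not known exactly. Their poses are not given: they have to be found in the camera images.
- long_bar_mid (a point): The longer bar of polishing compound (green), loose: 106 mm long, 37 mm wide, 30 mm high, lying flat on the bench. The point is its centre, 15 mm above its underside; x along its length, y across its width (grasp it there), z up. Its two ends are equivalent. It weighs 0.11 to 0.23 kg.
- short_bar_mid (a point): The shorter bar of polishing compound (brown), loose: 86 mm long, 37 mm wide, 30 mm high, lying flat on the bench. The point is its centre, 15 mm above its underside; x along its length, y across its width (grasp it there), z up. Its two ends are equivalent. It weighs 0.11 to 0.23 kg.
- pipe_ring_mid (a point): A short ring of grey pipe, loose: 48 mm outside diameter, 37 mm bore, 22 mm high, standing flat with its axis upright; it can be grasped across its outside. The point is its centre, 11 mm above its underside; z up along its axis. Its turn about z does not matter.
- hex_nut_mid (a point): A large bare steel hexagonal nut, loose: 40 mm across the flats, 46 mm across the corners, 18 mm high, with a 20 mm bore, lying flat. The point is its centre, 9 mm above its underside; y square to a pair of flats (grasp it there), z up. Its turn about z does not matter.
- stone_mid (a point): A rough chipped grey stone, 49 x 51 mm, 42 mm high, loose, a bystander that stays where it is. The point lies 21 mm above its underside; z up.
- pad_long_top (a point): Fixed plywood board, 128 x 60 mm, 8 mm high, on the bench, with a flush dark inlaid outline: a rectangle 114 x 46 mm, for the longer bar. The point is the centre of its top face, which is the centre of the outline, 8 mm above the bench; x along the outline's length, y across it, z up.
- pad_short_top (a point): Fixed plywood board, 128 x 60 mm, 8 mm high, on the bench, with a flush dark inlaid outline: a rectangle 94 x 46 mm, for the shorter bar. The point is the centre of its top face, which is the centre of the outline, 8 mm above the bench; x along the outline's length, y across it, z up.
- pad_ring_top (a point): Fixed plywood board, 72 x 72 mm, 8 mm high, on the bench, with a flush dark inlaid outline: a round band of 56 mm outside and 30 mm inside diameter, for the pipe ring. The point is the centre of its top face, which is the centre of the outline, 8 mm above the bench; x and y along the board's edges, z up.
- pad_nut_top (a point): Fixed plywood board, 72 x 72 mm, 8 mm high, on the bench, with a flush dark inlaid outline: a solid hexagon 50 mm across flats, for the nut. The point is the centre of its top face, which is the centre of the outline, 8 mm above the bench; y square to a pair of the hexagon's flats, x towards a corner, z up.
Mind the look-alikes: they are no part of the job. Leave any red look-alike of the part that bears hex_nut_mid alone. What is shaped like the part that bears long_bar_mid but red is not meant.

How it is judged (in metres and radians):
At the end, for the whole second after the job is handed in: Each of the four things lies flat (within 0.15 rad) on the top of its own pad, its centre within 12 mm of the outline's centre, at rest and released; the two bars also lie within 0.2 rad of the line of their outlines, either end first (horizontal distance between long_bar_mid and pad_long_top below 0.012 m and z of long_bar_mid in the frame of pad_long_top between 0.011 and 0.019 m and angle between each of long_bar_mid, short_bar_mid, pipe_ring_mid, hex_nut_mid's own z axis and vertical below 0.15 rad and linear speed of each of long_bar, short_bar, pipe_ring, hex_nut below 0.02 m/s and angle between the x axis of long_bar_mid and the x axis of pad_long_top, either way round below 0.2 rad and horizontal distance between short_bar_mid and pad_short_top below 0.012 m and z of short_bar_mid in the frame of pad_short_top between 0.011 and 0.019 m and angle between the x axis of short_bar_mid and the x axis of pad_short_top, either way round below 0.2 rad and horizontal distance between pipe_ring_mid and pad_ring_top below 0.012 m and z of pipe_ring_mid in the frame of pad_ring_top between 0.007 and 0.015 m and horizontal distance between hex_nut_mid and pad_nut_top below 0.012 m and z of hex_nut_mid in the frame of pad_nut_top between 0.005 and 0.013 m); the robot touches nothing.
It fails at once if the rough stone is shifted by more than 20 mm (distance of stone_mid from where it was at the start of the episode above 0.02 m).
It also fails if it takes over 104 s, if anything falls off the work surface, if the arm or the gripper's body presses on something with over 40 N, if the wrist force passes 120 N, or if a joint passes its speed limit or range.

### The arm

A 6-joint arm with a two-finger parallel gripper is mounted at the origin on a cart in front of the work surface, level with it; the furniture and walls round the work are solid. World frame = base frame: x ahead of the robot, y to its left, z up, the work surface at z = 0. Lengths are in mm, angles in rad, forces in N, time in s.
With the tool pointing down it reaches from about 350 to 875 mm from the base axis. Payload 4.2 kg.
Tool frame: the origin (TCP) lies at the very end of the fingers, on their centre line; the grasp point (between the pads) lies 19 mm behind it (arm.grip_point_offset is the distance from the TCP to the grasp point, in mm); z points along the fingers, y is the direction in which the jaws open and shut (so a half turn about z gives the same grasp; the last joint's range is limited). The gripper opens to 85 mm and grips with 20 to 120 N. Pads are 22 mm wide; open, the fingers measure 114 mm over their backs; the gripper's body (76 mm by 85 mm) begins 54 mm behind the grasp point. The pads swing forward as they close: fully open they stand 13 mm farther back than shut.
Start: joints at [-0.899, 0.385, 0.008, 0, -1.194, -0.259], TCP at [250.747, -572.473, 231.312] pointing down, gripper open.
Joint ranges: [-3.14, 3.14], [-1.21, 2.06], [-1.07, 1.41], [-3.16, 2.05], [-2.99, -0.16], [-3.1, 3.1]. Speed limits (rad/s): [2.79, 2.79, 3.14, 3.14, 3.14, 3.14].

### API

Orientations are given as a unit quaternion [x, y, z, w].
In Python, from bench import arm gives the robot as it stands.
- The arm moves only by the tool drive_tool, never from a script. Its argument "steps" is a list of rows, each a list of 5 numbers: the shift along the tool's x, y, z in m, then the turn about the tool's z in degrees, then the finger opening in m, from 0 to 0.0854. A call has 1 to 20 rows; each row shifts and turns the commanded pose from where the row before left it, along the tool's axes as they then stand; what a row does not reach is not made up. A row lasts 1/10 s, in which the tool goes at most 50 mm and 8.59 degrees, less where a joint would pass 70% of its speed; a pose out of reach is approached as far as the arm can. A call is refused whole if a number of a shift passes 0.05 or a number of a turn 8.59, either way. A call with a gripper value outside its range is refused whole. The fingers move at their own pace and stop on an object; the grip force is fixed at half the most. Time passes only in rows, so rows that do not move let the fingers close. It gives the time, the measured TCP pose, the force and the opening at its end, in the units of the state.
- arm.read_state(): the state, without advancing time (a new reading comes with each control period).
- arm.get_image(name): name is "scene" or "top" or "wrist"; returns (picture, depth): 400x640x3 uint8, blue, green, red; 400x640 float32, mm along the optical axis (not along the pixel's ray), 0 where there is no reading.
- arm.camera_params(name): a dict with "K" (3x3 intrinsics, pixels), "world_to_cam" (4x4, takes a point from world to camera coordinates); the wrist camera has in their place "mount" (4x4, takes a point from camera to tool coordinates, whose origin is the TCP and whose axes are the flange's). Camera axes: x right, y up, looking along -z (the intrinsics and any distortion apply to the point x, -y, -z); pixel columns grow to the right and rows downward; lengths in mm; the calibration is good to about 2 mm. A picture is of the moment at which its call begins: read the wrist's pose just before it. camera_params takes no time and is no camera call.
- arm.job_done(): hands the job in, once; it reports no verdict.
The state is a dict: "clock": time; "joints": joint angles; "joint_vel": joint speeds; "joint_efforts": joint torques, N m; "position": TCP position; "ee_rot": TCP orientation; "contact_force": force on the tool from outside, world axes, zero at the start; "wrist_torque": the same for the moment, N m; "gripper_width": finger opening in mm.
Only numpy, scipy, OpenCV 4.12 (cv2) and the standard library are available. Lean on these libraries where they do the work, as an engineer would, in place of code of your own. Each camera call takes 0.05 s, during which the arm holds its last target.

## Working session

There is one attempt and no reset: what is moved stays moved. The work goes in short steps, Python scripts to look and compute and a tool call to move; the robot and the scene stay as the last step left them, time stands still between calls to the robot, and variables do not carry over. Pictures are saved under pics/ and viewed, and the job is handed in when it is done.

Besides the shell and the picture viewer there is one more tool, called by a JSON object that holds its "name" and its "arguments". drive_tool: Moves the arm, as the interface text tells. Its arguments: {"type":"object","properties":{"steps":{"type":"array"}},"required":["steps"]}

```bash
mkdir -p pics; ls
python3 - <<'E'
from bench import arm
import cv2,numpy as np
s=arm.read_state();print(s)
for n in("top","scene"):
    p,d=arm.get_image(n);cv2.imwrite(f"pics/{n}0.png",p);np.save(f"{n}0.npy",d)
    c=arm.camera_params(n);print(n,c)
print(arm.camera_params("wrist"))
E
```

```text
pics
{'clock': 0.0, 'joints': array([-8.99407074e-01,  3.85554504e-01,  6.60075819e-03, -5.09924665e-04,
       -1.19400691e+00, -2.58625035e-01]), 'joint_vel': array([ 5.77278549e-05, -1.17641754e-03,  4.56637282e-04,  5.91958457e-04,
        7.46697806e-04,  5.77594845e-04]), 'joint_efforts': array([-1.44280248e-04, -3.92287016e+01,  1.88402957e+01,  4.18639988e+00,
       -4.59456991e-03, -1.48598343e-05]), 'position': array([ 250.50486823, -571.94720495,  230.21140106]), 'ee_rot': array([-2.04827937e-01,  9.78797369e-01,  1.07352574e-03, -2.73461632e-04]), 'contact_force': array([ 0.10725118, -0.17303628,  0.25721281]), 'wrist_torque': array([ 0.03819169, -0.00362409,  0.03440058]), 'gripper_width': 85.40963528243763}
top {'K': array([[398.76654987,   0.        , 320.12795365],
       [  0.        , 398.76654987, 192.54268571],
       [  0.        ,   0.        ,   1.        ]]), 'world_to_cam': array([[-2.41577112e-02, -9.99708054e-01,  4.59671797e-04,
         5.67985155e+01],
       [ 9.91478084e-01, -2.38999519e-02,  1.28062493e-01,
        -5.92984821e+02],
       [-1.280141
[... 491 characters left out ...]
3.73441617e+02],
       [-6.65206410e-01,  3.20994884e-01,  6.74138499e-01,
        -8.82422455e+02],
       [ 0.00000000e+00,  0.00000000e+00,  0.00000000e+00,
         1.00000000e+00]])}
{'K': array([[299.59689932,   0.        , 320.56462805],
       [  0.        , 299.59689932, 199.37724386],
       [  0.        ,   0.        ,   1.        ]]), 'mount': array([[ 2.07713491e-04,  9.49664575e-01,  3.13268497e-01,
         7.95078641e+01],
       [ 9.99999957e-01, -2.62595928e-04,  1.32999549e-04,
         2.00909497e-01],
       [ 2.08567992e-04,  3.13268456e-01, -9.49664589e-01,
        -1.43144060e+02],
       [ 0.00000000e+00,  0.00000000e+00,  0.00000000e+00,
         1.00000000e+00]])}
```

View pics/top0.png

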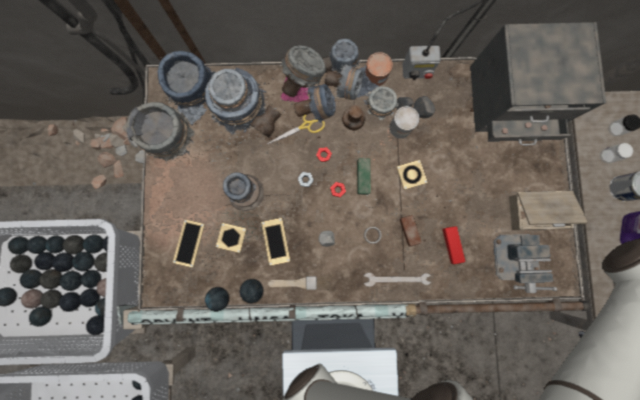

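View pics/scene0.png

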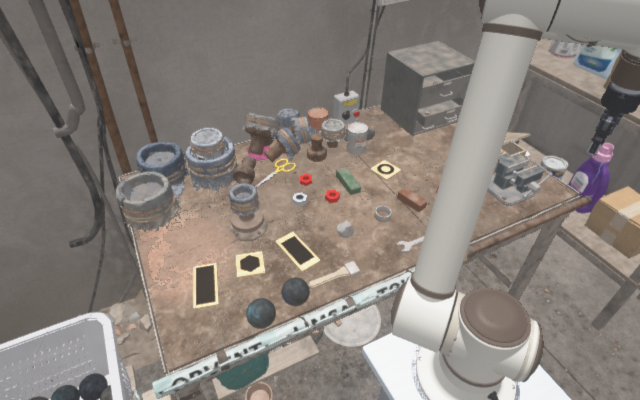

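The top view shows everything: green bar (364,176), brown bar (411,230), ring (373,235), nut (306,179), stone (326,238). The pads are two rectangles at (188,243) and (275,241), the hexagon at (231,237) and the round band at (412,174). Next I measure them.

```bash
cat > h.py <<'E'
import cv2,numpy as np
from bench import arm
def ray(name,uv,z,cp=None):
    c=cp or arm.camera_params(name);K=c["K"];M=c["world_to_cam"];R=M[:3,:3];t=M[:3,3]
    uv=np.atleast_2d(np.asarray(uv,float));o=-R.T@t
    d=np.c_[(uv[:,0]-K[0,2])/K[0,0],-(uv[:,1]-K[1,2])/K[1,1],-np.ones(len(uv))]@R
    return (o+d*((z-o[2])/d[:,2])[:,None])[:,:2]
def wristcp(s):
    from scipy.spatial.transform import Rotation as Ro
    c=arm.camera_params("wrist");T=np.eye(4);T[:3,:3]=Ro.from_quat(s["ee_rot"]).as_matrix();T[:3,3]=s["position"]
    return dict(K=c["K"],world_to_cam=np.linalg.inv(T@c["mount"]))
def rect(m,name,z,cp=None):
    cs,_=cv2.findContours(m.astype(np.uint8),cv2.RETR_EXTERNAL,cv2.CHAIN_APPROX_NONE)
    c=max(cs,key=cv2.contourArea)[:,0]
    w=ray(name,c,z,cp).astype(np.float32)
    (x,y),(a,b),an=cv2.minAreaRect(w)
    if a<b:a,b,an=b,a,an+90
    return np.round([x,y,a,b,(an+90)%180-90],1)
E
python3 - <<'E'
from h import *
p=cv2.imread("pics/top0.png");h=cv2.cvtColor(p,cv2.COLOR_BGR2HSV)
def roi(m,u,v,r):
    o=np.zeros(m.shape,bool);o[v-r:v+r,u-r:u+r]=m[v-r:v+r,u-r:u+r];return o
g=p.astype(int);V=g.max(2)
for n,u,v in(("A",188,243),("B",275,241),("hex",231,237),("ringpad",412,174)):
    m=V<60
    print(n,rect(roi(m,u,v,25),"top",8), "board",rect(roi((V>140)|(V<60),u,v,32),"top",8))
H,S=h[...,0],h[...,1]
for n,u,v,z in(("green",364,176,30),("brown",411,230,30),("ring",373,235,22),("nut",306,179,18),("stone",326,238,30)):
    print(n,p[v,u],h[v,u],p[v-20,u-16],h[v-20,u-16])
c=np.vstack([np.hstack([cv2.resize(p[v-25:v+25,u-25:u+25],(260,260),interpolation=cv2.INTER_NEAREST) for u,v in r]) for r in([(364,176),(411,230),(373,235)],[(306,179),(326,238),(412,174)])])
cv2.imwrite("pics/crop0.png",c)
E
```

```text
A [461.5 426.3 106.7  38.1 -14.3] board [473.3 434.7 175.4 160.2  88.6]
B [460.3 175.2  86.9  37.7  10.7] board [460.4 174.7 131.   62.5   9.9]
hex [473.8 303.7  45.3  40.1  44.5] board [474.4 304.2  76.   74.6 -15.3]
ringpad [ 645.9 -228.3   45.5   44.7   42.4] board [ 646.5 -228.8   76.5   75.9   15. ]
green [ 86 106  81] [ 66  60 106] [ 84  97 111] [ 14  62 111]
brown [101 114 135] [ 11  64 135] [ 95 109 123] [ 15  58 123]
ring [ 80  94 108] [ 15  66 108] [106 118 132] [ 14  50 132]
nut [ 91 103 116] [ 14  55 116] [107 120 134] [ 14  51 134]
stone [138 143 146] [ 19  14 146] [ 89 103 119] [ 14  64 119]
```

View pics/crop0.png

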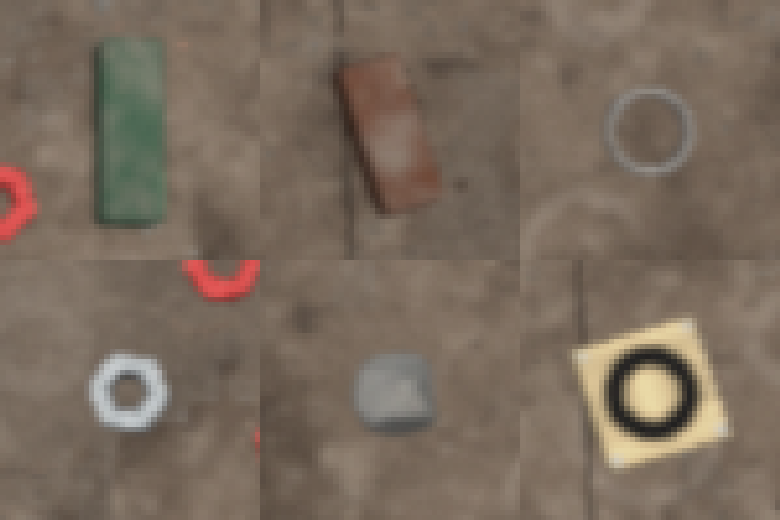

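Run:
```python
from h import *
p=cv2.imread("pics/top0.png");h=cv2.cvtColor(p,cv2.COLOR_BGR2HSV).astype(int);g=p.astype(int)
def roi(m,u,v,r):
    o=np.zeros(m.shape,np.uint8);o[v-r:v+r,u-r:u+r]=m[v-r:v+r,u-r:u+r]
    return o
H,S,V=h[...,0],h[...,1],h[...,2]
ms=dict(green=(roi((g[...,1]-g[...,2]>8)&(V>85),364,176,26),30),brown=(roi((g[...,2]-g[...,0]>50)&(V>95),411,230,20),30),
 nut=(roi((S<35)&(V>110),306,179,11),18),ring=(roi((S<38),373,235,12),22),stone=(roi((S<38),326,238,12),20))
for n,(m,z) in ms.items():print(n,m.sum(),rect(m,"top",z))
d=np.load("top0.npy");print([d[v,u] for u,v in((364,176),(411,230),(373,235),(326,238),(188,243))])
for u,v in((364,176),(411,230),(306,179)):
    R=arm.camera_params("top")["world_to_cam"];K=arm.camera_params("top")["K"];D=d[v,u]
    P=np.array([(u-K[0,2])/K[0,0]*D,-(v-K[1,2])/K[1,1]*D,-D,1]);print(np.linalg.inv(R)@P)
c=np.hstack([cv2.resize(ms[n][0][v-25:v+25,u-25:u+25]*255,(150,150),interpolation=0) for n,u,v in(("green",364,176),("brown",411,230),("nut",306,179),("ring",373,235),("stone",326,238))]);cv2.imwrite("pics/m0.png",c)
```

```text
green 343 [640.5 -84.  100.3  33.3   1.2]
brown 13 [ 457.7 -229.5    7.9    4.    42.9]
nut 174 [639.1  85.4  46.6  44.2  88.6]
ring 102 [ 470.8 -103.8   48.5   45.3   88.6]
stone 211 [464.1  27.4  42.8  42.5  88.6]
[np.float32(1153.1777), np.float32(1133.6237), np.float32(1160.9066), np.float32(1117.3121), np.float32(1150.4673)]
[640.81930557 -85.56680783  26.71072458   1.        ]
[ 482.13167096 -213.23215563   26.40113673    1.        ]
[639.87375605  83.00821979   3.62743599   1.        ]
```

View pics/m0.png

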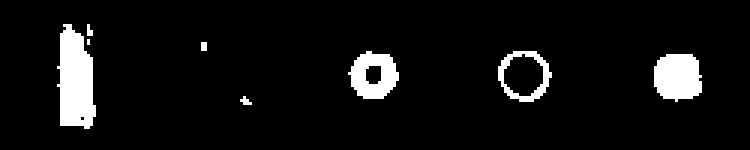

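```bash
cat >> h.py <<'E'
def plan(x,y,z,phi=None,s=None):
    from scipy.spatial.transform import Rotation as Ro
    s=s or arm.read_state();R=Ro.from_quat(s["ee_rot"]).as_matrix()
    f=np.degrees(np.arctan2(R[1,1],R[0,1]))
    t=R.T@(np.array([x,y,z])-s["position"])
    print("t",np.round(s["clock"],2),"pos",np.round(s["position"],1),"phi",round(f,1),"w",round(s["gripper_width"],1),"F",np.round(s["contact_force"],1))
    print(" shift mm",np.round(t,1),"dist",round(np.linalg.norm(t)), "turn",None if phi is None else round((f-phi+90)%180-90,1))
E
python3 -c "
from h import *
plan(484,-213,200,104.6);print(ray('top',[411.5,230],30))"
```

```text
t 0.1 pos [ 250.5 -572.   230.3] phi 113.6 w 85.4 F [-0.5  0.2  0.7]
 shift mm [-357.9  235.2   30.8] dist 429 turn 9.0
[[ 481.99212712 -213.82726591]]
```

{"name": "drive_tool", "arguments": {"steps": [[-0.03,0.0196,0.0026,0,0.06],[-0.03,0.0196,0.0026,0,0.06],[-0.03,0.0196,0.0026,0,0.06],[-0.03,0.0196,0.0026,0,0.06],[-0.03,0.0196,0.0026,0,0.06],[-0.03,0.0196,0.0026,0,0.06],[-0.03,0.0196,0.0026,0,0.06],[-0.03,0.0196,0.0026,0,0.06],[-0.03,0.0196,0.0026,0,0.06],[-0.03,0.0196,0.0026,0,0.06],[-0.03,0.0196,0.0026,0,0.06],[-0.03,0.0196,0.0026,0,0.06],[0,0,0,4.5,0.06],[0,0,0,4.5,0.06],[0,0,0,0,0.06],[0,0,0,0,0.06]]}}

```text
clock: 1.7
position: [485.9, -212.6, 199.8]
ee_rot: [-0.128, 0.992, 0.0, -0.0]
contact_force: [-0.7, 0.1, -0.7]
gripper_width: 59.9
```

```bash
cat > w.py <<'E'
import sys
from h import *
s=arm.read_state();p,d=arm.get_image("wrist");n=sys.argv[1]
cv2.imwrite(f"pics/{n}.png",p);np.savez(f"{n}.npz",d=d,position=s["position"],ee_rot=s["ee_rot"])
plan(*[float(a) for a in sys.argv[2:]],s=s)
E
python3 w.py w1 484 -213 5 104.6
```

```text
t 1.7 pos [ 485.9 -212.6  199.8] phi 104.7 w 59.9 F [-0.7  0.1 -0.7]
 shift mm [  1.9   0.  194.8] dist 195 turn 0.1
```

View pics/w1.png

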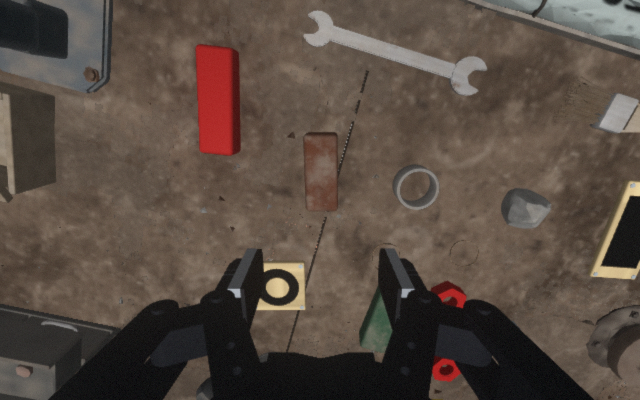

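Run:
```python
from h import *
p=cv2.imread("pics/w1.png");f=np.load("w1.npz");cp=wristcp(f);h=cv2.cvtColor(p,cv2.COLOR_BGR2HSV).astype(int)
print(ray(0,[(305,137),(336,137),(338,210),(306,210)],30,cp))
q=ray(0,[(305,137),(336,137),(338,210),(306,210)],30,cp);print("c",q.mean(0),np.linalg.norm(q[0]-q[3]),np.linalg.norm(q[0]-q[1]),np.degrees(np.arctan2(*(q[0]-q[3]+q[1]-q[2])[::-1])))
def roi(m,u,v,r):
    o=np.zeros(m.shape,np.uint8);o[v-r:v+r,u-r:u+r]=m[v-r:v+r,u-r:u+r];return o
m=roi((h[...,1]<45)&(h[...,2]>85),416,187,28);print("ring",rect(m,0,22,cp))
c=cv2.resize(p[120:225,285:450],None,fx=4,fy=4);cv2.imwrite("pics/c1.png",c)
```

```text
[[ 447.38417733 -238.95477621]
 [ 439.25860291 -208.09304126]
 [ 515.78171558 -184.30924594]
 [ 524.85057384 -218.75319004]]
c [ 481.81876741 -212.52756336] 80.05714628630959 31.91350253921537 -164.0586017897032
ring [ 471.9 -104.2   49.1   47.4   62.3]
```

View pics/c1.png

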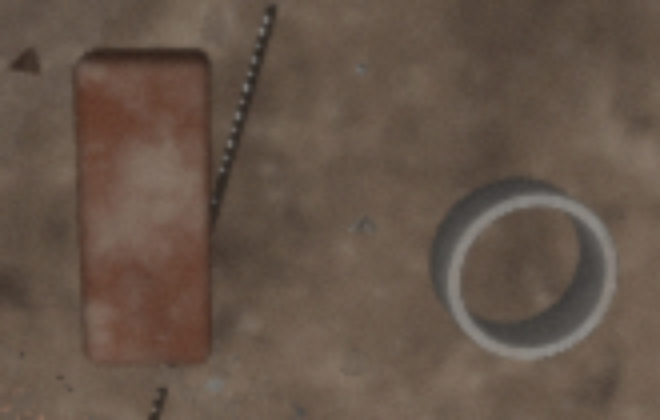

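Brown bar at (482,-213), yaw about 15.5°, and both views agree. Ring at (472,-104). I'll descend and grasp.

{"name": "drive_tool", "arguments": {"steps": [[0.004,0.001,0.03,0.8,0.06],[0,0,0.04,0,0.06],[0,0,0.04,0,0.06],[0,0,0.04,0,0.06],[0,0,0.03,0,0.06],[0,0,0.014,0,0.06],[0,0,0,0,0.06],[0,0,0,0,0.02],[0,0,0,0,0.02],[0,0,0,0,0.02],[0,0,0,0,0.02],[0,0,0,0,0.02],[0,0,0,0,0.02]]}}

```text
clock: 3.05
position: [483.1, -212.9, 7.5]
ee_rot: [-0.121, 0.993, -0.0, 0.001]
contact_force: [-1.2, 0.9, 7.5]
gripper_width: 34.7
```

```bash
python3 -c "
from h import *
plan(482,-213,120,100.7);plan(460.3,175,120,100.7)"
```

```text
t 3.05 pos [ 483.1 -212.9    7.5] phi 103.9 w 34.7 F [-1.2  0.9  7.5]
 shift mm [   0.8   -0.  -112.5] dist 112 turn 3.2
t 3.05 pos [ 483.1 -212.9    7.5] phi 103.9 w 34.7 F [-1.2  0.9  7.5]
 shift mm [ -71.2  381.9 -112.8] dist 404 turn 3.2
```

{"name": "drive_tool", "arguments": {"steps": [[0,0,-0.02,0,0.02],[0,0,-0.03,0,0.02],[0,0,-0.03,0,0.02],[0,0,-0.03,0,0.02],[-0.0065,0.0347,0,0,0.02],[-0.0065,0.0347,0,0,0.02],[-0.0065,0.0347,0,0,0.02],[-0.0065,0.0347,0,0,0.02],[-0.0065,0.0347,0,0,0.02],[-0.0065,0.0347,0,0,0.02],[-0.0065,0.0347,0,0,0.02],[-0.0065,0.0347,0,0,0.02],[-0.0065,0.0347,0,0,0.02],[-0.0065,0.0347,0,0,0.02],[-0.0065,0.0347,0,0,0.02],[0,0,0,3.5,0.02],[0,0,0,0,0.02],[0,0,0,0,0.02]]}}

```text
clock: 4.85
position: [459.4, 174.6, 115.7]
ee_rot: [-0.091, 0.996, -0.0, -0.001]
contact_force: [0.2, 0.2, -2.5]
gripper_width: 34.8
```

```bash
python3 w.py w2 460.3 175 16 100.3
```

```text
t 4.85 pos [459.4 174.6 115.7] phi 100.4 w 34.8 F [ 0.2  0.2 -2.5]
 shift mm [-1.1  0.3 99.7] dist 100 turn 0.1
```

View pics/w2.png

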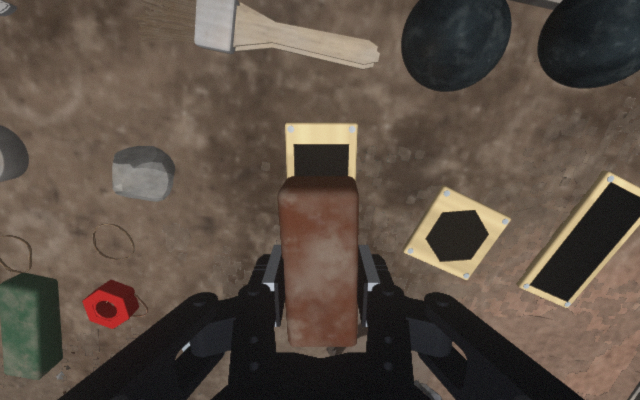

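Run:
```python
from h import *
p=cv2.imread("pics/w2.png");f=np.load("w2.npz");cp=wristcp(f);V=p.max(2)
q=ray(0,[(281,190),(357,190),(357,345),(288,345)],138,cp);print(q,"c",q.mean(0),np.degrees(np.arctan2(*(q[0]-q[3]+q[1]-q[2])[::-1])))
def box(m,a,b,c,d):
    o=np.zeros(m.shape,np.uint8);o[b:d,a:c]=m[b:d,a:c];return o
print("hexpad",rect(box(V<60,420,205,492,268),0,8,cp),rect(box(V>150,400,180,515,285),0,8,cp))
print("board front corners",ray(0,[(286,124),(357,124)],8,cp),"outline front",ray(0,[(294,144),(349,144)],8,cp))
print("from top expected", ray(0,[(286,124),(357,124)],8,cp).mean(0)+64*np.array([np.cos(np.radians(10.3)),np.sin(np.radians(10.3))]))
```

```text
[[419.24232377 150.69439906]
 [413.45880307 182.1400326 ]
 [493.22285252 199.94469683]
 [499.55175059 165.62498352]] c [456.36893249 174.60102801] -168.44229245206066
hexpad [474.5 305.   54.7  48.2 -74.8] [474.4 304.1  71.6  71.4  75.2]
board front corners [[403.86811087 136.07824363]
 [393.41722463 192.9507946 ]] outline front [[418.66982986 144.96806277]
 [410.40467273 189.93471457]]
from top expected [461.61131018 175.95786088]
```

{"name": "drive_tool", "arguments": {"steps": [[-0.004,0.001,0.03,0,0.02],[0,0,0.03,0,0.02],[0,0,0.025,0,0.02],[0,0,0.01,0,0.02],[0,0,0.004,0,0.02],[0,0,0,0,0.02],[0,0,0,0,0.02]]}}

```text
clock: 5.6
position: [464.7, 177.2, 18.2]
ee_rot: [-0.09, 0.996, 0.001, 0.001]
contact_force: [0.9, 0.3, -2.2]
gripper_width: 34.3
```

{"name": "drive_tool", "arguments": {"steps": [[0.0015,-0.0013,0.002,0,0.02],[0,0,0,0,0.02],[0,0,0,0,0.02]]}}

```text
clock: 5.9
position: [462.7, 175.3, 15.6]
ee_rot: [-0.09, 0.996, 0.0, 0.0]
contact_force: [-0.5, 0.1, -1.3]
gripper_width: 34.6
```

Now I release with a modest opening, rise, and move back towards the ring.

{"name": "drive_tool", "arguments": {"steps": [[0,0,0,0,0.06],[0,0,0,0,0.06],[0,0,0,0,0.06],[0,0,0,0,0.06],[0,0,-0.03,0,0.06],[0,0,-0.04,0,0.06],[0,0,-0.04,0,0.06],[0,0,-0.03,0,0.06],[0,0,0,0,0.06]]}}

```text
clock: 6.8
position: [465.1, 176.9, 159.9]
ee_rot: [-0.091, 0.996, 0.002, 0.005]
contact_force: [1.2, 0.4, 0.3]
gripper_width: 59.8
```

```bash
python3 w.py w3 640 85 160 90
cat > top.py <<'E'
import sys
from h import *
p,d=arm.get_image("top");cv2.imwrite(f"pics/{sys.argv[1]}.png",p)
u0,v0,u1,v1=map(int,sys.argv[2:6]);c=p[v0:v1,u0:u1];k=min(780/c.shape[1],580/c.shape[0]);cv2.imwrite(f"pics/{sys.argv[1]}c.png",cv2.resize(c,None,fx=k,fy=k))
E
```

```text
t 6.8 pos [465.1 176.9 159.9] phi 100.4 w 59.8 F [1.2 0.4 0.3]
 shift mm [-155.4 -121.9    0.9] dist 198 turn 10.4
```

View pics/w3.png

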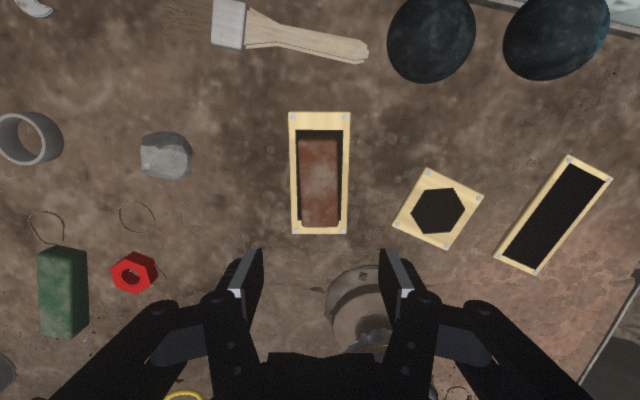

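Run:
```python
from h import *
f=np.load("w3.npz");cp=wristcp(f)
for Q,z in(([(300,139),(338,139),(338,225),(300,225)],38),([(289,113),(350,113),(347,234),(292,234)],8)):
    q=ray(0,Q,z,cp);print("c",q.mean(0),np.linalg.norm(q[0]-q[3]),np.linalg.norm(q[0]-q[1]),np.degrees(np.arctan2(*(q[3]-q[0]+q[2]-q[1])[::-1])))
p=cv2.imread("pics/w3.png");V=p.max(2)
m=np.zeros(V.shape,np.uint8);m[150:280,490:615]=(V>140)[150:280,490:615];print("longpad",rect(m,0,8,cp))
m=np.zeros(V.shape,np.uint8);m[165:250,390:487]=(V>140)[165:250,390:487];print("hexpad",rect(m,0,8,cp))
```

```text
c [459.56298362 175.27139932] 81.59996460737705 33.134064121663314 10.322816500729695
c [461.13874273 176.04011884] 125.68689152775436 57.63302627924767 10.353390265725617
longpad [477.3 452.4 144.6 119.5 -14.3]
hexpad [474.4 304.1  71.8  71.7  75.2]
```

Short bar lies within 2 mm of centre and in line. Now the nut.

{"name": "drive_tool", "arguments": {"steps": [[-0.026,-0.0203,0,0,0.06],[-0.026,-0.0203,0,0,0.06],[-0.026,-0.0203,0,0,0.06],[-0.026,-0.0203,0,0,0.06],[-0.026,-0.0203,0,0,0.06],[-0.026,-0.0203,0,0,0.06],[0,0,0,5.2,0.06],[0,0,0,5.2,0.06],[0,0,0,0,0.06],[0,0,0,0,0.06]]}}

```text
clock: 7.85
position: [637.3, 83.3, 153.8]
ee_rot: [-0.0, 1.0, -0.0, -0.001]
contact_force: [0.3, 1.1, 0.9]
gripper_width: 60.1
```

```bash
python3 w.py w4 639 85 4 90; python3 -c "
import cv2
p=cv2.imread('pics/w4.png');cv2.imwrite('pics/w4c.png',cv2.resize(p[120:260,200:420],None,fx=3.5,fy=3.5))"
```

```text
t 7.85 pos [637.3  83.3 153.8] phi 90.1 w 60.1 F [0.3 1.1 0.9]
 shift mm [ -2.    1.8 149.8] dist 150 turn 0.1
```

View pics/w4c.png

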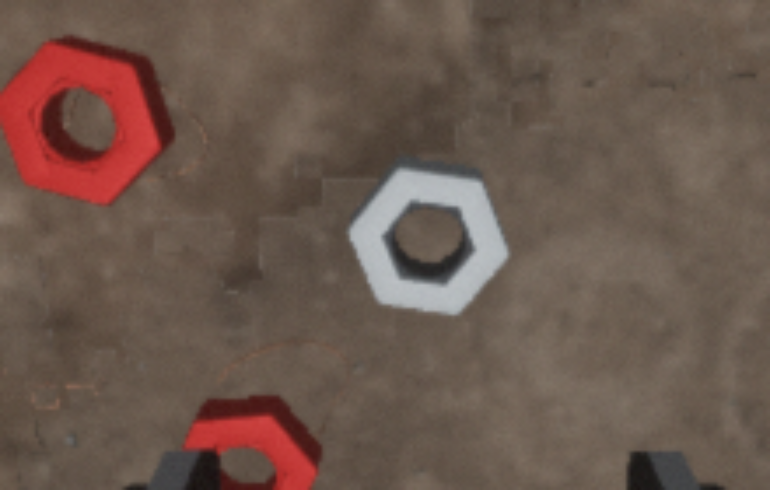

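Run:
```python
from h import *
f=np.load("w4.npz");cp=wristcp(f)
Q=np.array([(402,167),(482,180),(509,252),(457,315),(378,302),(349,235)])/3.5+[200,120]-.4
q=ray(0,Q,18,cp);c=q.mean(0);print(c)
for i in range(3):
    n=(q[i]+q[i+1])/2-c;print(np.degrees(np.arctan2(n[1],n[0])),2*np.linalg.norm(n))
plan(*c,4,90)
c0=ray(0,np.array([(240,465)])/3.5+[200,120],18,cp);print("red",c0, ray(0,np.array([(85,120)])/3.5+[200,120],18,cp))
```

```text
[638.76905552  85.43371432]
170.23242464992106 39.668448886281915
112.62775165047097 39.34905371820703
51.42902214099095 38.32723582679852
t 7.9 pos [637.4  83.5 154.2] phi 90.1 w 59.8 F [-0.5 -0.7  0.6]
 shift mm [ -1.6   2.1 150.2] dist 150 turn 0.1
red [[708.07869824  29.68967121]] [[605.1854136   -6.26736978]]
```

{"name": "drive_tool", "arguments": {"steps": [[-0.0016,0.002,0.01,0,0.06],[0,0,0.02,-7.2,0.06],[0,0,0.02,-7.2,0.06],[0,0,0.02,-7.0,0.06],[0,0,0.03,0,0.06],[0,0,0.03,0,0.06],[0,0,0.012,0,0.06],[0,0,0,0,0.06],[0,0,0,0,0.06]]}}

```text
clock: 8.8
position: [640.3, 85.7, 13.9]
ee_rot: [-0.186, 0.983, -0.0, 0.001]
contact_force: [-0.1, 0.1, 0.5]
gripper_width: 60.0
```

```bash
python3 -c "
from h import *
plan(638.8,85.4,3,111.5)"
```

```text
t 8.8 pos [640.3  85.7  13.9] phi 111.4 w 60.0 F [-0.1  0.1  0.5]
 shift mm [ 1.5  0.2 10.9] dist 11 turn -0.1
```

{"name": "drive_tool", "arguments": {"steps": [[0.0015,0,0.006,0,0.06],[0,0,0.005,0,0.06],[0,0,0,0,0.06],[0,0,0,0,0.03],[0,0,0,0,0.03],[0,0,0,0,0.03],[0,0,0,0,0.03],[0,0,0,0,0.03],[0,0,0,0,0.03]]}}

```text
clock: 9.7
position: [638.7, 85.1, 2.8]
ee_rot: [-0.185, 0.983, 0.0, 0.001]
contact_force: [-0.4, 0.1, 4.0]
gripper_width: 38.5
```

```bash
python3 -c "
from h import *
plan(474.4,304.3,120,111.5)"
```

```text
t 9.7 pos [638.7  85.1   2.8] phi 111.4 w 38.5 F [-0.4  0.1  4. ]
 shift mm [  72.9  264.  -117.4] dist 298 turn -0.1
```

{"name": "drive_tool", "arguments": {"steps": [[0,0,-0.02,0,0.03],[0,0,-0.03,0,0.03],[0,0,-0.03,0,0.03],[0,0,-0.03,0,0.03],[0.0306,0.012,0,0,0.03],[0.0306,0.012,0,0,0.03],[0.0306,0.012,0,0,0.03],[0.0306,0.012,0,0,0.03],[0.0306,0.012,0,0,0.03],[-0.0134,0.034,0,0,0.03],[-0.0134,0.034,0,0,0.03],[-0.0134,0.034,0,0,0.03],[-0.0134,0.034,0,0,0.03],[-0.0134,0.034,0,0,0.03],[-0.0134,0.034,0,0,0.03],[0,0,0,0,0.03],[0,0,0,0,0.03]]}}

```text
clock: 11.4
position: [473.4, 304.3, 110.8]
ee_rot: [-0.186, 0.983, -0.001, -0.001]
contact_force: [0.6, -0.9, -1.9]
gripper_width: 38.7
```

```bash
python3 w.py w5 474.4 304.3 11.5 111.5
```

```text
t 11.4 pos [473.4 304.3 110.8] phi 111.4 w 38.7 F [ 0.6 -0.9 -1.9]
 shift mm [-1.2 -0.3 99.3] dist 99 turn -0.1
```

View pics/w5.png

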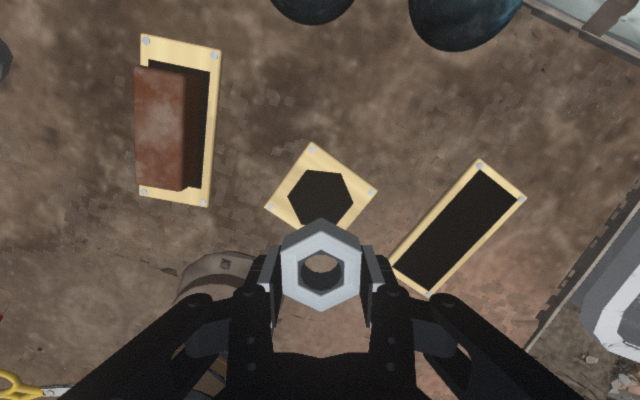

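Run:
```python
from h import *
f=np.load("w5.npz");cp=wristcp(f)
print("nut",ray(0,[(321,271)],126,cp))
q=ray(0,[(479,160),(525,197),(430,296)],8,cp);print(q,"longpad",(q[0]+q[2])/2,np.linalg.norm(q[0]-q[1]),np.linalg.norm(q[1]-q[2]),np.degrees(np.arctan2(*(q[2]-q[1])[::-1])))
q=ray(0,[(312,143),(378,191),(265,207)],8,cp);print("hexpad",(q[1]+q[2])/2)
```

```text
nut [[472.86919967 304.57603194]]
[[394.73115954 414.58390077]
 [408.27616615 468.12460102]
 [527.44818507 439.18240148]] longpad [461.0896723  426.88315113] 55.22747311348836 122.63613254864188 -13.650611410356131
hexpad [474.24785    305.16508612]
```

{"name": "drive_tool", "arguments": {"steps": [[-0.001,0,0.03,0,0.03],[0,0,0.03,0,0.03],[0,0,0.02,0,0.03],[0,0,0.01,0,0.03],[0,0,0.006,0,0.03],[0,0,0,0,0.03],[0,0,0,0,0.03]]}}

```text
clock: 12.15
position: [475.9, 305.0, 17.1]
ee_rot: [-0.185, 0.983, 0.0, 0.001]
contact_force: [0.2, 1.1, -0.9]
gripper_width: 38.6
```

{"name": "drive_tool", "arguments": {"steps": [[0.001,0,0.003,0,0.03],[0,0,0.002,0,0.03],[0,0,0,0,0.03],[0,0,0,0,0.03]]}}

```text
clock: 12.55
position: [474.4, 304.5, 11.3]
ee_rot: [-0.185, 0.983, 0.0, 0.0]
contact_force: [0.1, 0.3, -2.0]
gripper_width: 38.7
```

{"name": "drive_tool", "arguments": {"steps": [[0,0,0,0,0.056],[0,0,0,0,0.056],[0,0,0,0,0.056],[0,0,0,0,0.056],[0,0,-0.03,0,0.056],[0,0,-0.04,0,0.056],[0,0,-0.04,0,0.056],[0,0,-0.04,0,0.056],[0,0,0,0,0.056]]}}

```text
clock: 13.45
position: [477.3, 306.8, 167.8]
ee_rot: [-0.186, 0.983, 0.003, 0.006]
contact_force: [0.4, 0.5, 0.8]
gripper_width: 56.0
```

```bash
python3 w.py w6 472 -104 160 90
```

```text
t 13.45 pos [477.3 306.8 167.8] phi 111.4 w 56.0 F [0.4 0.5 0.8]
 shift mm [ 155.1 -380.5    4.1] dist 411 turn 21.4
```

View pics/w6.png

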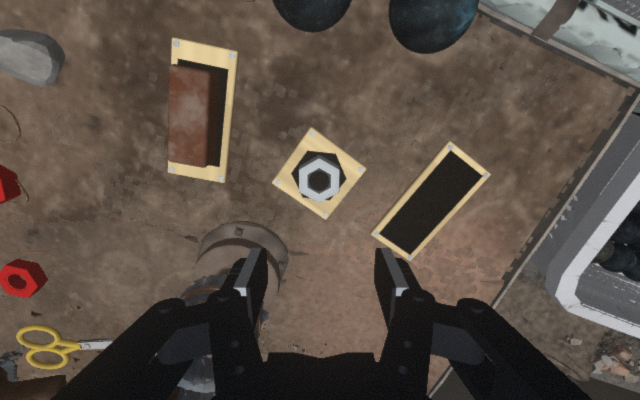

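{"name": "drive_tool", "arguments": {"steps": [[0.0129,-0.0317,0,0,0.062],[0.0129,-0.0317,0,0,0.062],[0.0129,-0.0317,0,0,0.062],[0.0129,-0.0317,0,0,0.062],[0.0129,-0.0317,0,0,0.062],[0.0129,-0.0317,0,0,0.062],[0.0129,-0.0317,0,0,0.062],[0.0129,-0.0317,0,0,0.062],[0.0129,-0.0317,0,0,0.062],[0.0129,-0.0317,0,0,0.062],[0.0129,-0.0317,0,0,0.062],[0.0129,-0.0317,0,0,0.062],[0,0,0.02,7,0.062],[0,0,0.02,7,0.062],[0,0,0.02,7,0.062],[0,0,0,0,0.062],[0,0,0,0,0.062]]}}

```text
clock: 15.2
position: [468.3, -106.4, 100.6]
ee_rot: [-0.004, 1.0, -0.0, -0.001]
contact_force: [0.9, -0.1, -0.1]
gripper_width: 62.2
```

```bash
python3 w.py w7 472 -104 4 90
python3 - <<'E'
from h import *
f=np.load("w6.npz");cp=wristcp(f)
q=ray(0,[(449,142),(490,173),(411,260),(373,235)],8,cp);print("longpad",q.mean(0),np.degrees(np.arctan2(*(q[2]-q[1]+q[3]-q[0])[::-1])))
q=ray(0,[(312,129),(365,169),(325,218),(273,183)],8,cp);print("hexpad",q.mean(0),"nut",ray(0,[(319.5,180.5)],26,cp))
E
```

```text
t 15.2 pos [ 468.3 -106.4  100.6] phi 90.5 w 62.2 F [ 0.9 -0.1 -0.1]
 shift mm [-3.9  2.4 96.6] dist 97 turn 0.5
longpad [461.28420586 427.07999418] -13.32914558301332
hexpad [474.44102226 304.9629398 ] nut [[474.16674981 305.68408815]]
```

View pics/w7.png

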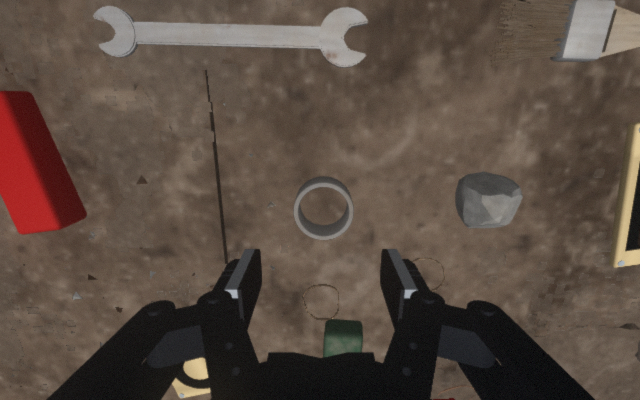

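Run:
```python
from h import *
f=np.load("w7.npz");cp=wristcp(f)
q=ray(0,[(294,209),(352,209),(323,180),(323,240)],22,cp);print(q,q.mean(0));plan(*q.mean(0),4)
```

```text
[[ 469.88305877 -126.82701719]
 [ 469.45148525  -81.13271929]
 [ 446.12274999 -104.25208033]
 [ 496.56526222 -103.66436052]] [ 470.50563906 -103.96904433]
t 15.25 pos [ 469.  -106.3  101.4] phi 90.5 w 62.1 F [-0.1  0.7  0.2]
 shift mm [-1.5  2.4 97.4] dist 97 turn None
```

{"name": "drive_tool", "arguments": {"steps": [[-0.0015,0.0024,0.03,0,0.062],[0,0,0.03,0,0.062],[0,0,0.02,0,0.062],[0,0,0.01,0,0.062],[0,0,0.004,0,0.062],[0,0,0,0,0.062],[0,0,0,0,0.062]]}}

```text
clock: 15.95
position: [471.1, -103.8, 8.2]
ee_rot: [-0.003, 1.0, 0.0, 0.001]
contact_force: [0.9, -0.8, -0.3]
gripper_width: 62.1
```

{"name": "drive_tool", "arguments": {"steps": [[0,0,0.003,0,0.062],[0,0,0,0,0.04],[0,0,0,0,0.04],[0,0,0,0,0.04],[0,0,0,0,0.04],[0,0,0,0,0.04]]}}

```text
clock: 16.55
position: [470.6, -103.9, 4.9]
ee_rot: [-0.003, 1.0, -0.0, 0.001]
contact_force: [-1.6, 0.1, 5.5]
gripper_width: 45.7
```

```bash
python3 -c "
from h import *
plan(646.3,-228.5,110,90)"
```

```text
t 16.55 pos [ 470.6 -103.9    4.9] phi 90.4 w 45.7 F [-1.6  0.1  5.5]
 shift mm [-175.  -125.7 -104.9] dist 240 turn 0.4
```

Gripped, 45.7 mm. I lift and carry it to the ring pad.

{"name": "drive_tool", "arguments": {"steps": [[0,0,-0.02,0,0.04],[0,0,-0.03,0,0.04],[0,0,-0.03,0,0.04],[0,0,-0.025,0,0.04],[-0.025,-0.018,0,0,0.04],[-0.025,-0.018,0,0,0.04],[-0.025,-0.018,0,0,0.04],[-0.025,-0.018,0,0,0.04],[-0.025,-0.018,0,0,0.04],[-0.025,-0.018,0,0,0.04],[-0.025,-0.018,0,0,0.04],[0,0,0,0,0.04],[0,0,0,0,0.04]]}}

```text
clock: 17.85
position: [645.4, -229.0, 107.9]
ee_rot: [-0.003, 1.0, 0.0, -0.001]
contact_force: [-0.1, -0.2, -1.0]
gripper_width: 45.6
```

```bash
python3 w.py w8 646.3 -228.5 13 90.4
```

```text
t 17.85 pos [ 645.4 -229.   107.9] phi 90.3 w 45.6 F [-0.1 -0.2 -1. ]
 shift mm [-1.1  0.4 94.9] dist 95 turn -0.1
```

View pics/w8.png

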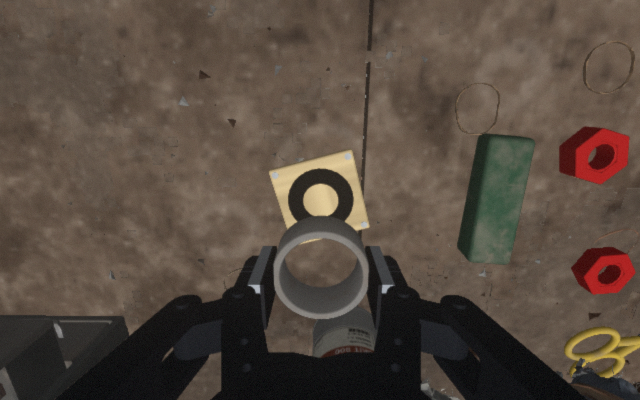

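Run:
```python
from h import *
f=np.load("w8.npz");cp=wristcp(f)
print("ring",ray(0,[(322,271)],125,cp),"band",ray(0,[(320.5,199)],8,cp))
print("can near edge top/base",ray("top",[(404,128),(404,136),(404,116)],0), np.load("top0.npy")[115:140:4,404])
p=cv2.imread("pics/top0.png");cv2.imwrite("pics/can.png",cv2.resize(p[90:200,340:460],None,fx=5,fy=5))
```

```text
ring [[ 643.6529414  -227.69731878]] band [[ 645.43013941 -228.39976807]]
can near edge top/base [[ 788.65221179 -214.51094898]
 [ 763.96813699 -213.24870764]
 [ 825.92423354 -216.41688578]] [1107.8761 1106.8862 1113.247  1110.3579 1125.6187 1160.087  1193.5923]
```

View pics/can.png

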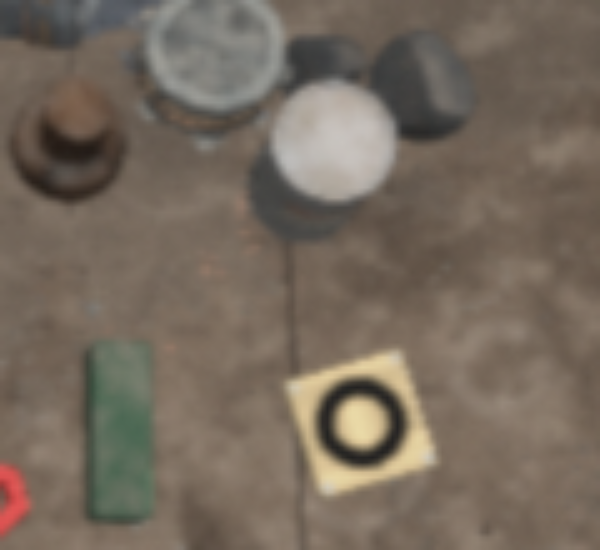

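{"name": "drive_tool", "arguments": {"steps": [[-0.001,0,0.03,0,0.04],[0,0,0.03,0,0.04],[0,0,0.02,0,0.04],[0,0,0.01,0,0.04],[0,0,0.002,0,0.04],[0,0,0,0,0.04],[0,0,0,0,0.04]]}}

```text
clock: 18.6
position: [647.9, -228.9, 18.8]
ee_rot: [-0.003, 1.0, -0.0, 0.001]
contact_force: [-0.5, -0.2, -0.6]
gripper_width: 45.6
```

{"name": "drive_tool", "arguments": {"steps": [[0.001,0,0.003,0,0.04],[0,0,0.002,0,0.04],[0,0,0,0,0.04],[0,0,0,0,0.04]]}}

```text
clock: 19.0
position: [646.3, -228.9, 13.0]
ee_rot: [-0.003, 1.0, -0.0, 0.0]
contact_force: [-1.2, 1.2, 4.8]
gripper_width: 45.7
```

{"name": "drive_tool", "arguments": {"steps": [[0,0,0,0,0.062],[0,0,0,0,0.062],[0,0,0,0,0.062],[0,0,0,0,0.062],[0,0,-0.03,0,0.062],[0,0,-0.04,0,0.062],[0,0,-0.04,0,0.062],[0,0,-0.04,0,0.06],[0,0,0,0,0.06]]}}

```text
clock: 19.9
position: [649.6, -230.0, 170.0]
ee_rot: [-0.004, 1.0, -0.002, 0.007]
contact_force: [1.0, 0.4, 0.3]
gripper_width: 60.1
```

```bash
python3 w.py w9 640.5 -85 130 91.2
```

```text
t 19.9 pos [ 649.6 -230.   170. ] phi 90.4 w 60.1 F [1.  0.4 0.3]
 shift mm [  8.6 145.2  39.3] dist 151 turn -0.8
```

View pics/w9.png

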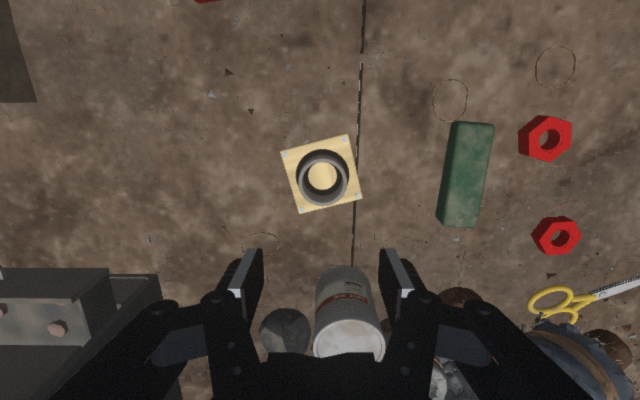

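{"name": "drive_tool", "arguments": {"steps": [[0.001,0.029,0.006,0,0.06],[0.001,0.029,0.006,0,0.06],[0.001,0.029,0.006,0,0.06],[0.001,0.029,0.006,0,0.06],[0.001,0.029,0.006,0,0.06],[0,0,0,0,0.06],[0,0,0,0,0.06]]}}

```text
clock: 20.65
position: [639.4, -83.3, 130.8]
ee_rot: [-0.004, 1.0, -0.0, -0.001]
contact_force: [0.3, -0.1, 0.1]
gripper_width: 60.0
```

```bash
python3 w.py w10 640.5 -85 7 91.2;  python3 - <<'E'
from h import *
f=np.load("w10.npz");cp=wristcp(f);p=cv2.imread("pics/w10.png").astype(int)
cv2.imwrite('pics/w10c.png',cv2.resize(p[100:260,240:420].astype(np.uint8),None,fx=4,fy=4))
E
```

```text
t 20.65 pos [639.4 -83.3 130.8] phi 90.4 w 60.0 F [ 0.3 -0.1  0.1]
 shift mm [ -1.4  -1.7 123.8] dist 124 turn -0.8
```

View pics/w10c.png

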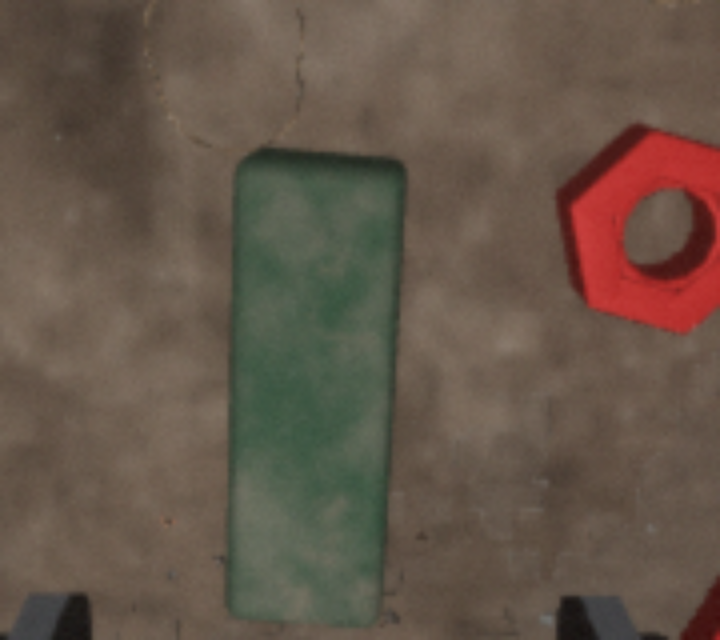

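Run:
```python
from h import *
f=np.load("w10.npz");cp=wristcp(f)
q=ray(0,np.array([(236,165),(405,170),(380,622),(229,613)])/4+[240,100]-.4,30,cp);c=q.mean(0)
y=np.degrees(np.arctan2(*(q[2]-q[1]+q[3]-q[0])[::-1]));print(c,y,np.linalg.norm(q[0]-q[3]),np.linalg.norm(q[0]-q[1]))
plan(*c,7,y+90); print(ray(0,np.array([[560,200],[585,300]])/4+[240,100],9,cp))
f=np.load("w9.npz");cp=wristcp(f);q=ray(0,[(281,152),(348,135),(362,198),(299,213)],8,cp);print(q.mean(0),ray(0,[(322,180)],30,cp))
```

```text
[641.652173   -85.28895461] -1.6640411668127988 100.93621762396391 34.08246907656395
t 20.7 pos [639.7 -84.  131.2] phi 90.4 w 59.8 F [1.  0.  0.7]
 shift mm [ -2.2  -1.3 124.2] dist 124 turn 2.0
[[600.574652   -30.58411684]
 [623.1523048  -23.34852391]]
[ 646.71275897 -228.11567924] [[ 645.38890047 -228.62142751]]
```

{"name": "drive_tool", "arguments": {"steps": [[-0.0022,-0.0013,0.03,2,0.054],[0,0,0.03,0,0.054],[0,0,0.03,0,0.054],[0,0,0.02,0,0.054],[0,0,0.008,0,0.054],[0,0,0,0,0.054],[0,0,0,0,0.054]]}}

```text
clock: 21.4
position: [643.1, -85.7, 15.1]
ee_rot: [0.015, 1.0, -0.0, 0.001]
contact_force: [-0.1, 0.2, -0.3]
gripper_width: 53.8
```

{"name": "drive_tool", "arguments": {"steps": [[0.001,0,0.005,0,0.054],[0,0,0.003,0,0.054],[0,0,0,0,0.054],[0,0,0,0,0.02],[0,0,0,0,0.02],[0,0,0,0,0.02],[0,0,0,0,0.02],[0,0,0,0,0.02]]}}

```text
clock: 22.2
position: [641.8, -85.1, 6.9]
ee_rot: [0.014, 1.0, -0.0, 0.001]
contact_force: [-0.9, 0.2, 4.6]
gripper_width: 34.9
```

```bash
python3 -c "
from h import *
plan(461.3,-85,125,90);plan(461.3,426.7,125,76.2)"
```

```text
t 22.2 pos [641.8 -85.1   6.9] phi 88.4 w 34.9 F [-0.9  0.2  4.6]
 shift mm [ 180.3   -5.  -118.3] dist 216 turn -1.6
t 22.2 pos [641.8 -85.1   6.9] phi 88.4 w 34.9 F [-0.9  0.2  4.6]
 shift mm [ 194.8  506.5 -118.4] dist 555 turn 12.2
```

{"name": "drive_tool", "arguments": {"steps": [[0,0,-0.022,0,0.02],[0,0,-0.032,0,0.02],[0,0,-0.032,0,0.02],[0,0,-0.032,0,0.02],[0.036,-0.001,0,0,0.02],[0.036,-0.001,0,0,0.02],[0.036,-0.001,0,0,0.02],[0.036,-0.001,0,0,0.02],[0.036,-0.001,0,0,0.02],[0.0011,0.0394,0,0,0.02],[0.0011,0.0394,0,0,0.02],[0.0011,0.0394,0,0,0.02],[0.0011,0.0394,0,0,0.02],[0.0011,0.0394,0,0,0.02],[0.0011,0.0394,0,0,0.02],[0.0011,0.0394,0,0,0.02],[0,0,0,0,0.02]]}}

```text
clock: 23.9
position: [461.8, 195.0, 123.6]
ee_rot: [0.012, 1.0, 0.001, 0.0]
contact_force: [-0.7, 0.0, -1.6]
gripper_width: 34.9
```

{"name": "drive_tool", "arguments": {"steps": [[0.0011,0.0394,0,0,0.02],[0.0011,0.0394,0,0,0.02],[0.0011,0.0394,0,0,0.02],[0.0011,0.0394,0,0,0.02],[0.0011,0.0394,0,0,0.02],[0.0011,0.0394,0,0,0.02],[0,0,0,6,0.02],[0,0,0,6,0.02],[0,0,0,0,0.02],[0,0,0,0,0.02]]}}

```text
clock: 24.9
position: [461.4, 426.7, 123.3]
ee_rot: [0.118, 0.993, -0.001, -0.001]
contact_force: [0.1, -0.7, -1.5]
gripper_width: 35.0
```

```bash
python3 w.py w11 461.3 426.7 15.5 76.2
```

```text
t 24.9 pos [461.4 426.7 123.3] phi 76.4 w 35.0 F [ 0.1 -0.7 -1.5]
 shift mm [0.000e+00 1.000e-01 1.078e+02] dist 108 turn 0.2
```

View pics/w11.png

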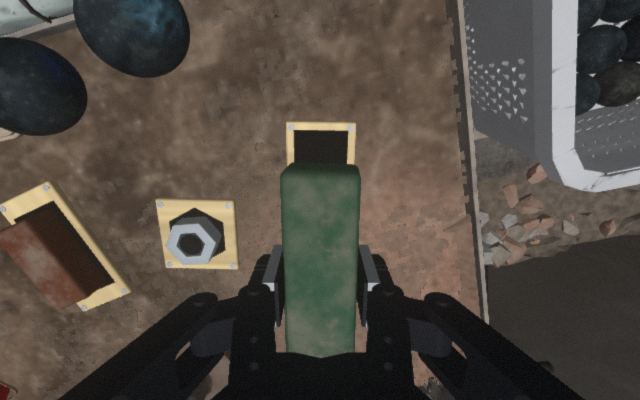

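Run:
```python
from h import *
f=np.load("w11.npz");cp=wristcp(f)
q=ray(0,[(282,174),(359,174)],146,cp);m=q.mean(0);a=np.radians(-13.6);print(m,m+51.*np.array([np.cos(a),np.sin(a)]))
q=ray(0,[(287,123),(356,123)],8,cp);print("pad",q.mean(0)+63.*np.array([np.cos(a),np.sin(a)]))
```

```text
[411.97220522 439.41787639] [461.54221625 427.42562862]
pad [462.68380655 427.68684863]
```

Aligned to about 1 mm. Lowering.

{"name": "drive_tool", "arguments": {"steps": [[-0.0005,0,0.03,0,0.02],[0,0,0.03,0,0.02],[0,0,0.03,0,0.02],[0,0,0.01,0,0.02],[0,0,0.003,0,0.02],[0,0,0,0,0.02],[0,0,0,0,0.02]]}}

```text
clock: 25.65
position: [463.0, 428.3, 22.9]
ee_rot: [0.119, 0.993, 0.001, 0.001]
contact_force: [-0.1, -0.8, -0.8]
gripper_width: 34.6
```

{"name": "drive_tool", "arguments": {"steps": [[0,-0.0005,0.003,0,0.02],[0,0,0.002,0,0.02],[0,0,0,0,0.02],[0,0,0,0,0.02]]}}

```text
clock: 26.05
position: [462.1, 426.9, 16.3]
ee_rot: [0.119, 0.993, 0.0, 0.0]
contact_force: [0.2, 0.7, -1.5]
gripper_width: 34.5
```

{"name": "drive_tool", "arguments": {"steps": [[0,0,0.001,0,0.02],[0,0,0,0,0.02],[0,0,0,0,0.056],[0,0,0,0,0.056],[0,0,0,0,0.056],[0,0,0,0,0.056],[0,0,-0.03,0,0.056],[0,0,-0.04,0,0.056],[0,0,-0.04,0,0.056],[0,0,-0.04,0,0.056],[0,0,-0.02,0,0.056],[0,0,0,0,0.056]]}}

```text
clock: 27.25
position: [463.4, 428.5, 189.7]
ee_rot: [0.119, 0.993, 0.004, 0.002]
contact_force: [-0.5, 0.4, -0.3]
gripper_width: 55.8
```

```bash
python3 w.py w12 461 427 180 76.2; python3 top.py t2 150 130 450 290
```

```text
t 27.25 pos [463.4 428.5 189.7] phi 76.4 w 55.8 F [-0.5  0.4 -0.3]
 shift mm [ 2.  -2.1  9.7] dist 10 turn 0.2
```

View pics/w12.png

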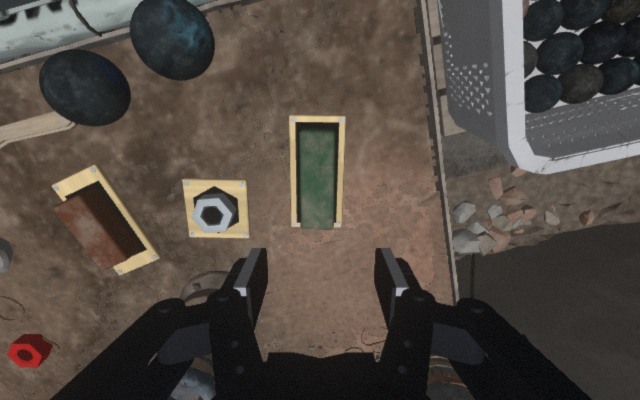

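View pics/t2c.png

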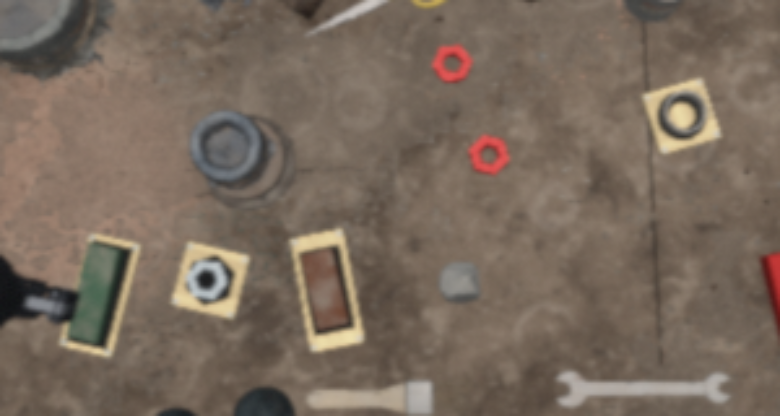

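Run:
```python
from h import *
f=np.load("w12.npz");cp=wristcp(f)
for Q,z in(([(300,126),(339,126),(335,227),(299,227)],38),([(289,116),(345,116),(342,228),(291,226)],8)):
    q=ray(0,Q,z,cp);print("c",q.mean(0),np.linalg.norm(q[0]-q[3]),np.linalg.norm(q[0]-q[1]),np.degrees(np.arctan2(*(q[3]-q[0]+q[2]-q[1])[::-1])))
k=2.6
for n,pts,z in(("long",[(101,293)],38),("nut",[(209,279)],26),("short",[(327,288)],38),("ring",[(682,114)],30),("stone",[(460,282)],20)):
    print(n,ray("top",np.array(pts)/k+[150,130]-.3,z))
p=cv2.imread("pics/t2.png");h=cv2.cvtColor(p,cv2.COLOR_BGR2HSV);m=np.zeros(p.shape[:2],np.uint8);m[226:250,314:338]=(h[...,1]<38)[226:250,314:338];print("stone",rect(m,"top",20))
```

```text
c [459.95538297 428.76416131] 105.27900869352361 37.36786657669649 -15.125900231662602
c [462.25296065 426.56922017] 124.83010103887462 58.511047873026996 -14.074282229703034
long [[462.28406216 414.46399485]]
nut [[474.75002164 300.87132833]]
short [[461.7519875  170.93479397]]
ring [[ 644.10230394 -223.97501005]]
stone [[464.96907276  27.0647954 ]]
stone [464.1  27.4  42.8  42.5  88.6]
```

The wrist view puts every part within about 3 mm, but my eyeballed top-view centres differ, especially for the long bar. I'll resolve that with colour masks on the top image.

Run:
```python
from h import *
p=cv2.imread("pics/t2.png");h=cv2.cvtColor(p,cv2.COLOR_BGR2HSV).astype(int);g=p.astype(int)
def box(m,a,b,c,d):
    o=np.zeros(m.shape,np.uint8);o[b:d,a:c]=m[b:d,a:c];return o
M={"long":(box((g[...,1]-g[...,2]>8)&(h[...,2]>60),170,215,210,270),38),"short":(box((g[...,2]-g[...,1]>12)&(h[...,2]>70)&(h[...,2]<150),262,220,290,265),38),
"nut":(box((h[...,1]<35)&(h[...,2]>110),222,227,239,247),26),"ring":(box((h[...,1]<60)&(h[...,2]>70)&(h[...,2]<150),400,162,425,186),30)}
for n,(m,z) in M.items():print(n,m.sum(),rect(m,"top",z))
c=[cv2.resize(p[v-28:v+28,u-28:u+28],(390,280),interpolation=0) for u,v in((188,243),(275,241),(231,237),(412,174))]
c=[cv2.resize(p[v-28:v+28,u-28:u+28],(280,280),interpolation=0) for u,v in((188,243),(275,241),(231,237),(412,174))]
cv2.imwrite("pics/t2z.png",np.vstack([np.hstack(c[:2]),np.hstack(c[2:])]))
d=np.load("w11.npz")
```

```text
long 400 [462.8 422.6 102.2  34.4 -13.3]
short 691 [462.  174.8  85.1  39.4  10.7]
nut 150 [474.1 303.   43.6  40.7  77.5]
ring 117 [ 644.4 -224.    46.2   44.4   87.1]
```

View pics/t2z.png

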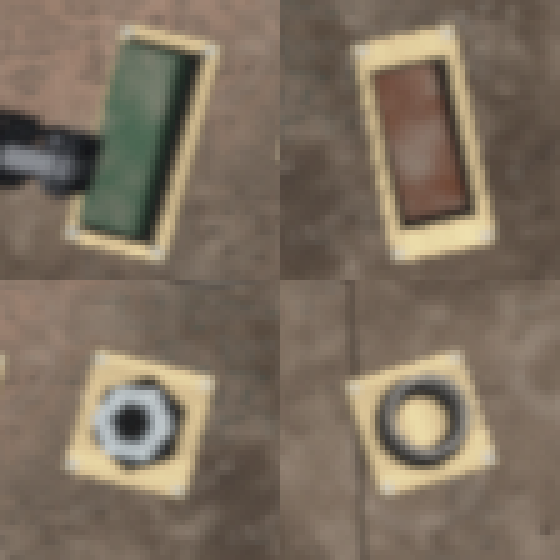

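```bash
python3 -c "
from bench import arm
s=arm.read_state();print(s['clock'],s['contact_force'],arm.job_done())"
```

```text
the job is handed in; nothing more can be done
27.35 [-0.48158723 -0.40926541 -0.4853628 ] None
```

I placed all four parts on their pads, let them go, and handed the job in at about 27 s of the 104 s allowed. The arm was clear, about 190 mm up, with no contact force. No verdict is reported, so the figures below are my own last camera measurements.

| Part | Offset from outline centre, wrist camera | Offset, top camera masks | Line-up with outline |
|---|---|---|---|
| Short bar | about 2 mm | about 1 mm | within 1° |
| Hex nut | about 1 mm | about 2 mm | not needed |
| Pipe ring | about 1.5 mm | about 5 mm | not needed |
| Long bar | about 3 mm | about 4 mm | about 1° |

- **Disagreement:** the two cameras differ by a few mm for the ring and the long bar. I trust the wrist figures more: the finger partly hid the long bar from above, and the ring's mask probably took in some of the dark inlay.
- **Rejected readings:** rough centres that I first judged by eye from the top picture put the long bar about 12 mm off. The mask measurement did not bear that out, so I left the bar where it was.
- **Stone and look-alikes:** the stone measured the same position before and after. The gripper never went near the red look-alikes, though I did not re-measure them.

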